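# Sweep the loose cutters off the plate into the catch pan

### The arm

A 6-joint arm with a two-finger parallel gripper is mounted at the origin on a cart in front of the work surface, level with it; the furniture and walls round the work are solid. World frame = base frame: x ahead of the robot, y to its left, z up, the work surface at z = 0. Lengths are in m, angles in rad, forces in N, time in s.
With the tool pointing down it reaches from about 0.35 to 0.775 m from the base axis. Payload 5.5 kg.
Tool frame: the origin (TCP) lies between the finger pads; the fingertips stand 11 mm ahead of it and the grasp point (between the pads) lies 8 mm behind it (tips_ahead is the distance from the TCP to the fingertips, in m); z points along the fingers, y is the line along which they close (so a half turn about z gives the same grasp; the last joint's range is limited). The gripper opens to 85 mm and grips with 20 to 120 N. Pads are 22 mm wide; open, the fingers measure 114 mm over their backs; the gripper's body (76 mm by 85 mm) begins 54 mm behind the grasp point. The pads swing forward as they close: fully open they stand 13 mm farther back than shut.
Start: joints at [0.982, 0.313, 0.046, 1.304, 0, 1.431], TCP at [0.25, 0.518, 0.242] pointing down, gripper open.
Joint ranges: [-2.76, 2.76], [-0.86, 1.69], [-1.03, 1.26], [-2.2, 2.34], [-1.47, 1.5], [-3.14, 3.14]. Speed limits (rad/s): [2.57, 2.57, 3.14, 3.14, 3.14, 3.14].

### API

Orientations are given as a unit quaternion [w, x, y, z].
In Python, from workcell import * gives the robot as it stands. The module is installed in compiled form; this text tells all that it offers.
- The arm moves only by the tool jog_arm, never from a script. Its argument "moves" is a list of rows, each an object with "fingers": the closure, from 0 (fully open) to 1 (shut); "slide": the shift along the tool's x, y, z in mm, a list of three; "angular": the turn, a rotation vector about the tool's x, y, z in degrees, a list of three. A call has 1 to 10 rows; each row is the pose to reach, as a shift and turn from the pose commanded when the call began, along the tool's axes at that moment; what a row does not reach only later rows make up. A row lasts 1/12 s, in which the tool goes at most 41.7 mm and 7.16 degrees, less where a joint would pass 70% of its speed; a pose out of reach is approached as far as the arm can. A call with a gripper value outside its range is refused whole. The fingers move at their own pace and stop on an object; "squeeze" is the grip in N (left out, the last holds). Time passes only in rows, so rows that repeat a pose let the fingers close. It gives the time, the measured TCP pose, the force, the opening and the grip force at its end, in the units of the state.
- get_state(): the state, without advancing time (a new reading comes with each control period).
- read_camera(name): name is "side" or "top" or "wrist"; returns a dict with "color" (400x640x3 uint8, red, green, blue), "fovy" (degrees; the focal length in pixels is half the picture's height over the tangent of half this angle, whatever the lens; pixels are square), "cx", "cy" (the principal point, pixels), "world_from_camera" (4x4, takes a point from camera to world coordinates); the wrist camera has in their place "tool_from_camera" (4x4, takes a point from camera to tool coordinates, whose origin is the TCP and whose axes are the flange's). Camera axes: x right, y down, z forward; pixel columns grow to the right and rows downward; lengths in m; the calibration is good to about 2 mm. The wrist camera is an equidistant fisheye: a pixel r from the principal point sees the ray r / f radians off the axis. A picture is of the moment at which its call begins: read the wrist's pose just before it. There is no depth.
- hand_in(): hands the job in; it is judged then, once.
Trained networks look in a picture, given as the dict that the camera call returned (one of the last four; its "shot" number tells which), for a name from the list of things; names that differ only in an ending like _2 or _b are one class to them, and where a whole thing is asked for, a point or a joint stands for the part that bears it (a point fixed in the world has none). Each returns a list of dicts, best first, with "p" (0 to 1); they miss things now and then, are a little off and sometimes report something else, mostly with a low value. They report only what shows in the picture. A call takes as long as a camera call.
- look_for(target, picture): "point" ([column, row] in pixels, amid what is visible of it).
- tip_of(target, picture): "point" ([column, row] in pixels: a listed point, or the origin of a listed thing).
The state is a dict: "clock": time; "joint_pos": joint angles; "qvel": joint speeds; "tau": joint torques, N m; "tcp_pos": TCP position; "orientation": TCP orientation; "wrist_force": force on the tool from outside, world axes, zero at the start; "ft_torque": the same for the moment, N m; "finger_gap": finger opening in m; "grip_force": force on a finger pad.
Only numpy, scipy, OpenCV 4.12 (cv2) and the standard library are available. Lean on these libraries where they do the work, as an engineer would, in place of code of your own. Each camera call takes 0.05 s, during which the arm holds its last target. There are 200 camera calls.

### The job

Clear the perforated plate for the next marking job: with the fingertips, sweep the three loose green-clipped cutters off it and across the desk into the blue-walled catch pan through its open side, until each lies wholly inside with nothing over the pan's front edge. Only slide them, never pick them up or carry them. Leave the end mill, screwdriver, tape measure, mug and clip strip where they are, and finish with the gripper clear of everything.

Things in the scene. Friction and masses are not known exactly. Their poses are not given: they have to be found in the camera images.
- catch_pan: Catch pan screwed to the desk: grey floor, blue walls on 3 sides. Origin on the desk top. z up, +y from the open side to the back wall. Front edge y = -65 mm, level with the desk; a full-width ramp rises 2.5 mm to the flat floor (y -50..60, 2.5 mm above the desk). Side walls' inner faces x = +-65, y -50..60; back wall's y = 60. Walls 3 mm thick, 27 high. Two ears, 6 mm high, to y = 85.
- cutter_1: Small cutter in a green clip, loose on the plate, about 20 g, 49 x 18 x 13 mm, lies flat and slides. Origin at the centre of its underside; x along it, z up. The green clip is a block 18 long, 16 wide, 13 high at x = +5..+23 mm; only it rests on the desk, and the centre of mass is in it near x = +10. The thin grey shank (4 mm) runs from it to x = -24 mm, 4 to 9 mm above the desk.
- cutter_1_tip (a point): Outer end of the grey shank of cutter_1, 6.5 mm above its underside.
- cutter_1_clip (a point): Outer end face of the green clip of cutter_1, 6.5 mm above its underside.
- cutter_2: Small cutter in a green clip, loose on the plate, about 20 g, 49 x 18 x 13 mm, lies flat and slides. Origin at the centre of its underside; x along it, z up. The green clip is a block 18 long, 16 wide, 13 high at x = +5..+23 mm; only it rests on the desk, and the centre of mass is in it near x = +10. The thin grey shank (4 mm) runs from it to x = -24 mm, 4 to 9 mm above the desk.
- cutter_2_tip (a point): Outer end of the grey shank of cutter_2, 6.5 mm above its underside.
- cutter_2_clip (a point): Outer end face of the green clip of cutter_2, 6.5 mm above its underside.
- cutter_3: Small cutter in a green clip, loose on the plate, about 20 g, 49 x 18 x 13 mm, lies flat and slides. Origin at the centre of its underside; x along it, z up. The green clip is a block 18 long, 16 wide, 13 high at x = +5..+23 mm; only it rests on the desk, and the centre of mass is in it near x = +10. The thin grey shank (4 mm) runs from it to x = -24 mm, 4 to 9 mm above the desk.
- cutter_3_tip (a point): Outer end of the grey shank of cutter_3, 6.5 mm above its underside.
- cutter_3_clip (a point): Outer end face of the green clip of cutter_3, 6.5 mm above its underside.
- laser_arm_edge (a point): Point on the lower front edge of the fixed laser arm and grey head that overhang the desk. The edge runs level, along world y, across the whole work area (about 0.33 m above the desk); everything beyond this point in x and above it is solid, so wrists must stay on the near side. Leaning the wrist back towards the robot by some 10 degrees helps.
- plate_edge (a point): Point on the upper left edge of the white perforated plate that lies fixed on the right part of the desk top. The edge runs straight along world x through this point; to its right (smaller y) the plate's flat top is 4 mm above the desk, to its left is the bare desk top (z = 0) with the pan. The cutters start on the plate.
- end_mill: Bystander: bare grey steel end mill lying loose, 61 x 8 x 8 mm, x along it; origin at the centre of its underside.
- screwdriver: Bystander: screwdriver with a yellow handle lying loose at the left side of the desk, 170 x 27 x 27 mm, x along it; origin at the centre of its underside.
- tape_measure: Bystander: black and orange tape measure lying loose, 64 x 132 x 35 mm (y is the long side, with its strap); origin at the centre of its underside.
- mug: Bystander: white mug standing loose, 92 x 127 x 95 mm with its handle along y; origin at the centre of its underside.
- clip_strip: Bystander: yellow strip with four green clips standing on it, loose, 22 x 90 x 39 mm, y along it; origin at the centre of its underside. Not one of the cutters.

How it is judged:
By the outcome, as a careful person would: the job done as asked, in the order asked, and still so for the second after the job is handed in, with the robot touching nothing.
It also fails if it takes over 69 s, if anything falls off the work surface, if the arm or the gripper's body presses on something with over 40 N, if the wrist force passes 120 N, or if a joint passes its speed limit or range.

## Working session

There is one attempt and no reset: what is moved stays moved. The work goes in short steps, Python scripts to look and compute and a tool call to move; the robot and the scene stay as the last step left them, time stands still between calls to the robot, and variables do not carry over. Pictures are saved under pics/ and viewed, at most 10 in all, crops included, and the job is handed in when it is done.

Besides the shell and the picture viewer there is one more tool, called by a JSON object that holds its "method" and its "body". jog_arm: Moves the arm, as the interface text tells. Its arguments: {"type":"object","properties":{"moves":{"type":"array","items":{"type":"object","properties":{"fingers":{"type":"number"},"slide":{"type":"array","items":{"type":"number"}},"angular":{"type":"array","items":{"type":"number"}}}}},"squeeze":{"type":"number"}},"required":["moves"]}

```bash
mkdir -p pics
cat > h.py <<'E'
from workcell import *
import numpy as np, cv2
from scipy.spatial.transform import Rotation as R
def ray(pic,px):
    f=200/np.tan(np.radians(pic['fovy'])/2)
    T=np.array(pic['world_from_camera'])
    d=T[:3,:3]@np.array([(px[0]-pic['cx'])/f,(px[1]-pic['cy'])/f,1])
    return T[:3,3],d
def at_z(pic,px,z):
    o,d=ray(pic,px); return o+d*(z-o[2])/d[2]
def proj(pic,p):
    f=200/np.tan(np.radians(pic['fovy'])/2)
    T=np.linalg.inv(np.array(pic['world_from_camera'])); c=T[:3,:3]@p+T[:3,3]
    return [pic['cx']+f*c[0]/c[2],pic['cy']+f*c[1]/c[2]]
def save(pic,n): cv2.imwrite('pics/'+n,pic['color'][:,:,::-1])
E
python3 - <<'E'
from h import *
np.set_printoptions(precision=3,suppress=True)
s=get_state();print(s['clock'],s['tcp_pos'],s['orientation'])
Z=dict(cutter_1=.01,cutter_1_tip=.0105,cutter_1_clip=.0105,catch_pan=0,laser_arm_edge=.33,plate_edge=.004,end_mill=.004,screwdriver=0,tape_measure=0,mug=0,clip_strip=0)
for c in('top','side'):
    p=read_camera(c);save(p,c+'0.png');print(c,np.array(p['world_from_camera']))
    for t,z in Z.items():
        print(t,[(np.round(d['point']).tolist(),round(d['p'],2),at_z(p,d['point'],z if t!='cutter_1' else .004)[:2].round(3).tolist()) for d in tip_of(t,p)[:5]])
E
```

```text
0.0 [0.249 0.518 0.241] [-0.     0.223  0.975 -0.001]
top [[ 0.017 -0.998  0.061  0.417]
 [-1.    -0.017 -0.013  0.123]
 [ 0.014 -0.061 -0.998  1.577]
 [ 0.     0.     0.     1.   ]]
cutter_1 [([350.0, 236.0], 0.61, [0.426, -0.002]), ([384.0, 232.0], 0.6, [0.44, -0.108]), ([415.0, 235.0], 0.47, [0.433, -0.204])]
cutter_1_tip [([377.0, 236.0], 0.61, [0.43, -0.085]), ([355.0, 179.0], 0.52, [0.605, -0.015]), ([419.0, 237.0], 0.49, [0.428, -0.215])]
cutter_1_clip [([391.0, 230.0], 0.47, [0.447, -0.129])]
catch_pan [([278.0, 234.0], 0.55, [0.429, 0.22]), ([376.0, 238.0], 0.33, [0.421, -0.084]), ([385.0, 234.0], 0.16, [0.435, -0.113])]
laser_arm_edge [([338.0, 188.0], 0.84, [0.543, 0.053])]
plate_edge [([334.0, 227.0], 0.76, [0.455, 0.046])]
end_mill [([381.0, 205.0], 0.57, [0.526, -0.098])]
screwdriver [([195.0, 223.0], 0.58, [0.459, 0.474]), ([414.0, 233.0], 0.34, [0.44, -0.203])]
tape_measure [([421.0, 240.0], 0.75, [0.42, -0.225]), ([358.0, 177.0], 0.64, [0.612, -0.026])]
mug []
clip_strip [([403.0, 192.0], 0.61, [0.565, -0.166]), ([275.0, 233.0], 0.32, [0.434, 0.229]), ([376.0, 206.0]
[... 234 characters left out ...]
5, -0.203]), ([324.0, 310.0], 0.43, [0.446, -0.104])]
cutter_1_tip [([314.0, 305.0], 0.58, [0.423, -0.085])]
cutter_1_clip [([325.0, 312.0], 0.6, [0.445, -0.118]), ([331.0, 331.0], 0.47, [0.439, -0.186])]
catch_pan [([297.0, 240.0], 0.71, [0.455, 0.248])]
laser_arm_edge [([342.0, 179.0], 0.76, [0.547, 0.049])]
plate_edge [([310.0, 271.0], 0.78, [0.452, 0.07])]
end_mill [([351.0, 304.0], 0.41, [0.526, -0.104])]
screwdriver [([287.0, 203.0], 0.52, [0.476, 0.498])]
tape_measure [([366.0, 282.0], 0.83, [0.605, -0.026])]
mug [([327.0, 207.0], 0.73, [0.621, 0.424]), ([325.0, 311.0], 0.49, [0.448, -0.105]), ([342.0, 179.0], 0.19, [0.753, 0.626])]
clip_strip [([370.0, 318.0], 0.61, [0.559, -0.169])]
```

Run:
```python
import cv2
a=cv2.imread('pics/top0.png')[160:280,180:460];cv2.imwrite('pics/t0c.png',cv2.resize(a,None,fx=2.85,fy=2.85,interpolation=cv2.INTER_CUBIC))
a=cv2.imread('pics/side0.png')[170:370,200:460];cv2.imwrite('pics/s0c.png',cv2.resize(a,None,fx=3,fy=3,interpolation=cv2.INTER_CUBIC))
```

```text
(no output)
```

View pics/t0c.png

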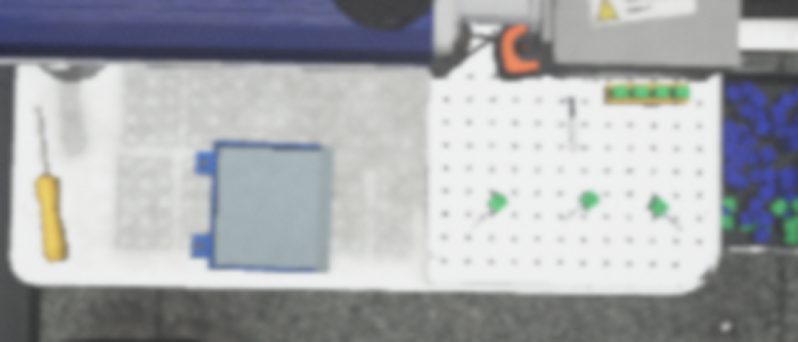

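View pics/s0c.png

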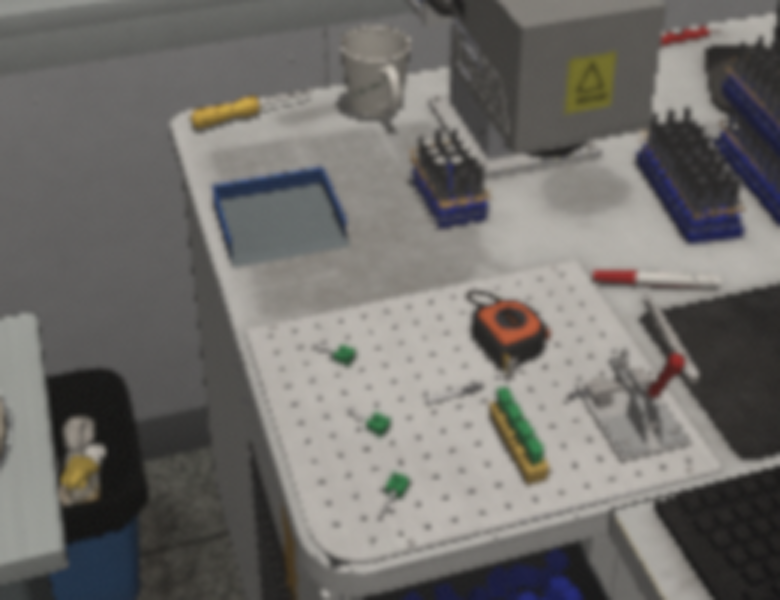

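The top crop shows the pan at about (213–330, 145–268), opening right (−y). The clips are at (497,202), (590,200) and (658,206). Two shanks point down-left and the third down-right. The side crop agrees, and the end mill, tape and strip all sit well beyond the cutters in x.

```bash
cat >> h.py <<'E'
def greens(p,z,amin=8,ymin=-.26,ymax=.36,xmax=.53):
    h=cv2.cvtColor(p['color'],cv2.COLOR_RGB2HSV); m=cv2.inRange(h,(45,90,40),(85,255,255))
    n,l,st,c=cv2.connectedComponentsWithStats(m); o=[]
    for i in range(1,n):
        w=at_z(p,c[i],z)
        if st[i,4]>=amin and ymin<w[1]<ymax and .28<w[0]<xmax: o.append((w[:2].round(4).tolist(),int(st[i,4])))
    return sorted(o,key=lambda a:-a[0][1])
E
python3 - <<'E'
from h import *
p=read_camera('top')
print(greens(p,.013))
q=read_camera('side');print(greens(q,.011))
f=lambda u,v,z:at_z(p,(180+u/2.85,160+v/2.85),z)[:2].round(3)
print('pan front',f(330,145,0),f(330,268,0),'back tops',f(213,145,.027),f(213,268,.027))
print('edge',f(429,200,.004),'desk near',f(429,290,0),'shank tips',f(474,227,.01),f(566,217,.01),f(682,229,.01),'endmill near',f(573,150,.01))
s=get_state();r=R.from_quat(np.roll(s['orientation'],-1));print(r.as_matrix().round(3),s['finger_gap'],s.get('tips_ahead'))
def rel(pos,M):
    print('slide',(r.inv().apply(np.array(pos)-s['tcp_pos'])*1000).round(0),'ang',np.degrees((r.inv()*R.from_matrix(M)).as_rotvec()).round(1))
M=np.array([[0,1,0],[1,0,0],[0,0,-1.]]) # tool x->+y, tool y->+x
rel([.44,-.05,.1],M);rel([.44,-.05,.1],M*np.array([-1,-1,1]))
E
```

```text
[([0.444, -0.0157], 13), ([0.4487, -0.114], 13), ([0.4423, -0.1881], 15)]
[([0.4432, -0.0157], 17), ([0.4472, -0.1156], 23), ([0.4425, -0.1891], 25)]
pan front [0.502 0.165] [0.369 0.163] back tops [0.499 0.289] [0.368 0.286]
edge [0.444 0.057] desk near [0.347 0.055] shank tips [0.416 0.008] [ 0.428 -0.091] [ 0.418 -0.216] endmill near [ 0.501 -0.098]
[[-0.901  0.434  0.   ]
 [ 0.434  0.901  0.   ]
 [-0.     0.    -1.   ]] 0.08531979262277202 None
slide [-418. -429.  142.] ang [ 0.  -0.  64.3]
slide [-418. -429.  142.] ang [   0.     0.  -115.7]
```

{"method": "jog_arm", "body": {"moves": [{"fingers":0.85,"slide":[-28,-29,7],"angular":[0,0,6.4]},{"fingers":0.85,"slide":[-56,-58,14],"angular":[0,0,12.9]},{"fingers":0.85,"slide":[-84,-87,21],"angular":[0,0,19.3]},{"fingers":0.85,"slide":[-112,-116,28],"angular":[0,0,25.7]},{"fingers":0.85,"slide":[-140,-145,35],"angular":[0,0,32.1]},{"fingers":0.85,"slide":[-168,-174,42],"angular":[0,0,38.6]},{"fingers":0.85,"slide":[-196,-203,49],"angular":[0,0,45]},{"fingers":0.85,"slide":[-224,-232,56],"angular":[0,0,51.4]},{"fingers":0.85,"slide":[-252,-261,63],"angular":[0,0,57.9]},{"fingers":0.85,"slide":[-280,-290,70],"angular":[0,0,64.3]}]}}

```text
clock: 2.13
tcp_pos: [0.3762, 0.1335, 0.1724]
orientation: [0.0, 0.709, 0.705, 0.001]
wrist_force: [0.9, -0.2, 0.1]
finger_gap: 0.0132
grip_force: 0.0
```

```bash
cat >> h.py <<'E'
M=np.array([[0,1,0],[1,0,0],[0,0,-1.]])
def rel(pos,s=None,M=M):
    s=s or get_state();r=R.from_quat(np.roll(s['orientation'],-1))
    print(s['clock'],np.round(s['tcp_pos'],4),'F',np.round(s['wrist_force'],1),'gap',round(s['finger_gap'],4),'slide',(r.inv().apply(np.array(pos)-s['tcp_pos'])*1000).round(1),'ang',np.degrees((r.inv()*R.from_matrix(M)).as_rotvec()).round(1))
E
python3 -c "
from h import *
rel([.442,-.052,.06]);print(get_state()['joint_pos'])"
```

```text
2.1333 [0.3762 0.1335 0.1724] F [ 0.9 -0.2  0.1] gap 0.0132 slide [-185.2   66.7  112.4] ang [ 0.1 -0.  -0.3]
[ 1.39249681e-01  1.02256046e-02 -4.95155815e-01  1.06410251e+00
  1.16729311e-04  1.71549193e+00]
```

{"method": "jog_arm", "body": {"moves": [{"fingers":0.85,"slide":[-30,11,15]},{"fingers":0.85,"slide":[-60,22,35]},{"fingers":0.85,"slide":[-90,33,55]},{"fingers":0.85,"slide":[-120,44,75]},{"fingers":0.85,"slide":[-150,55,95]},{"fingers":0.85,"slide":[-185,66,112]},{"fingers":0.85,"slide":[-185,66,130]},{"fingers":0.85,"slide":[-185,66,145]},{"fingers":0.85,"slide":[-185,66,152]},{"fingers":0.85,"slide":[-185,66,155]}]}}

```text
schema error: expected keys fingers, slide, angular
```

```bash
python3 -c "
from h import *
rel([.442,-.052,.016]);p=read_camera('side');print(greens(p,.011))
a=p['color'][250:350,240:400,::-1];cv2.imwrite('pics/s1.png',cv2.resize(a,None,fx=4,fy=4,interpolation=cv2.INTER_CUBIC))"
```

```text
2.1333 [0.3762 0.1335 0.1724] F [ 0.9 -0.2  0.1] gap 0.0132 slide [-185.2   66.6  156.4] ang [ 0.1 -0.  -0.3]
[([0.4432, -0.0163], 18), ([0.4472, -0.1156], 23), ([0.4425, -0.1891], 25)]
```

View pics/s1.png

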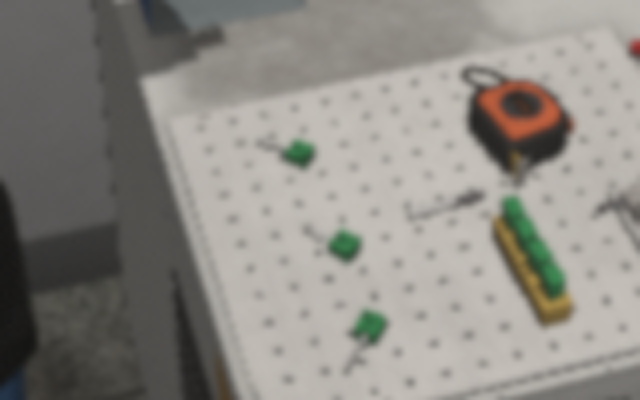

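The picture shows the cutters untouched, at (298,152), (345,245) and (370,325). The move was refused because it lacked the angular key, so I'll send it again.

{"method": "jog_arm", "body": {"moves": [{"fingers":0.85,"slide":[-30,11,15],"angular":[0,0,0]},{"fingers":0.85,"slide":[-60,22,35],"angular":[0,0,0]},{"fingers":0.85,"slide":[-90,33,55],"angular":[0,0,0]},{"fingers":0.85,"slide":[-120,44,75],"angular":[0,0,0]},{"fingers":0.85,"slide":[-150,55,95],"angular":[0,0,0]},{"fingers":0.85,"slide":[-185,66,112],"angular":[0,0,0]},{"fingers":0.85,"slide":[-185,66,130],"angular":[0,0,0]},{"fingers":0.85,"slide":[-185,66,145],"angular":[0,0,0]},{"fingers":0.85,"slide":[-185,66,152],"angular":[0,0,0]},{"fingers":0.85,"slide":[-185,66,155],"angular":[0,0,0]}]}}

```text
clock: 3.02
tcp_pos: [0.4409, -0.0495, 0.0162]
orientation: [-0.001, 0.707, 0.707, -0.001]
wrist_force: [-0.1, 0.4, 0.3]
finger_gap: 0.013
grip_force: 0.0
```

```bash
python3 -c "
from h import *
rel([.442,-.052,.016]);p=read_camera('side');print(greens(p,.011))
a=p['color'][250:350,240:400,::-1];cv2.imwrite('pics/s2.png',cv2.resize(a,None,fx=4,fy=4,interpolation=cv2.INTER_CUBIC))"
```

```text
3.0167 [ 0.4409 -0.0495  0.0162] F [-0.1  0.4  0.3] gap 0.013 slide [-2.5  1.1  0.2] ang [-0.1 -0.  -0. ]
[([0.4472, -0.1156], 23), ([0.4425, -0.1891], 25)]
```

View pics/s2.png

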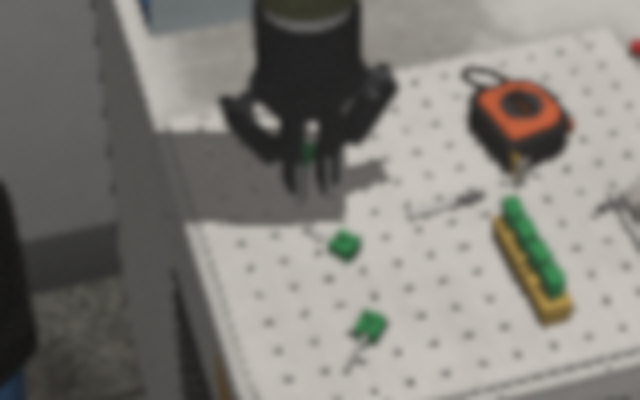

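{"method": "jog_arm", "body": {"moves": [{"fingers":0.85,"slide":[8,0,0],"angular":[0,0,0]},{"fingers":0.85,"slide":[19,1,0],"angular":[0,0,0]},{"fingers":0.85,"slide":[30,1,0],"angular":[0,0,0]},{"fingers":0.85,"slide":[41,2,0],"angular":[0,0,0]},{"fingers":0.85,"slide":[52,3,0],"angular":[0,0,0]},{"fingers":0.85,"slide":[63,4,0],"angular":[0,0,0]},{"fingers":0.85,"slide":[74,5,0],"angular":[0,0,0]},{"fingers":0.85,"slide":[86,6,0],"angular":[0,0,0]},{"fingers":0.85,"slide":[98,7,0],"angular":[0,0,0]},{"fingers":0.85,"slide":[110,8,0],"angular":[0,0,0]}]}}

```text
clock: 3.9
tcp_pos: [0.4502, 0.0624, 0.0181]
orientation: [0.0, 0.707, 0.708, 0.001]
wrist_force: [0.6, -0.7, -1.4]
finger_gap: 0.0126
grip_force: 0.0
```

```bash
python3 -c "
from h import *
rel([.442,.08,.016]);p=read_camera('side');print(greens(p,.007,3));q=read_camera('top');print(greens(q,.008,3))
a=p['color'][220:320,240:400,::-1];cv2.imwrite('pics/s3.png',cv2.resize(a,None,fx=4,fy=4,interpolation=cv2.INTER_CUBIC))"
```

```text
3.9 [0.4502 0.0624 0.0181] F [ 0.6 -0.7 -1.4] gap 0.0126 slide [17.6 -8.1  2.1] ang [ 0.1 -0.   0.1]
[([0.4539, 0.0745], 3), ([0.4483, -0.1119], 23), ([0.4436, -0.1857], 25)]
[([0.4489, -0.1147], 13), ([0.4424, -0.189], 15)]
```

View pics/s3.png

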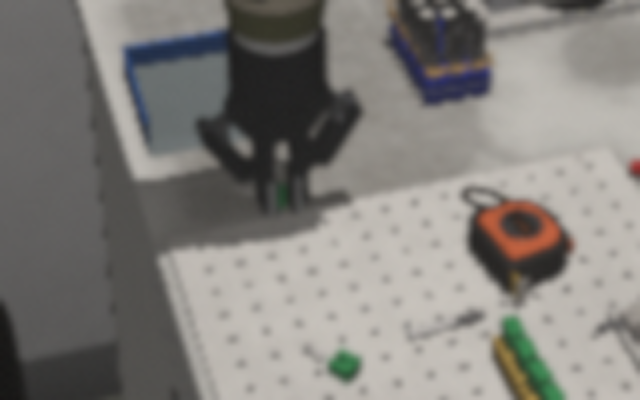

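{"method": "jog_arm", "body": {"moves": [{"fingers":0.85,"slide":[10,0,0],"angular":[0,0,0]},{"fingers":0.85,"slide":[20,1,3],"angular":[0,0,0]},{"fingers":0.85,"slide":[30,2,4],"angular":[0,0,0]},{"fingers":0.85,"slide":[41,4,4],"angular":[0,0,0]},{"fingers":0.85,"slide":[52,5,4],"angular":[0,0,0]},{"fingers":0.85,"slide":[63,6,4],"angular":[0,0,0]},{"fingers":0.85,"slide":[74,8,3],"angular":[0,0,0]},{"fingers":0.85,"slide":[85,9,1],"angular":[0,0,0]},{"fingers":0.85,"slide":[96,11,0],"angular":[0,0,0]},{"fingers":0.85,"slide":[106,12,0],"angular":[0,0,0]}]}}

```text
clock: 4.83
tcp_pos: [0.4626, 0.1676, 0.0177]
orientation: [0.0, 0.707, 0.707, 0.0]
wrist_force: [-0.2, -0.3, -0.9]
finger_gap: 0.0128
grip_force: 0.1
```

```bash
python3 -c "
from h import *
rel([.465,.225,.018]);p=read_camera('side');print(greens(p,.007,2))"
```

```text
4.8333 [0.4626 0.1676 0.0177] F [-0.2 -0.3 -0.9] gap 0.0128 slide [57.4  2.4 -0.3] ang [ 0.1 -0.   0. ]
[([0.4683, 0.1825], 5), ([0.4483, -0.1119], 23), ([0.4436, -0.1857], 25)]
```

{"method": "jog_arm", "body": {"moves": [{"fingers":0.85,"slide":[11,1,0],"angular":[0,0,0]},{"fingers":0.85,"slide":[22,1,0],"angular":[0,0,0]},{"fingers":0.85,"slide":[33,2,0],"angular":[0,0,0]},{"fingers":0.85,"slide":[44,2,0],"angular":[0,0,0]},{"fingers":0.85,"slide":[56,2,0],"angular":[0,0,0]},{"fingers":0.85,"slide":[40,2,-5],"angular":[0,0,0]},{"fingers":0.85,"slide":[25,2,-35],"angular":[0,0,0]},{"fingers":0.85,"slide":[-5,0,-60],"angular":[0,0,0]},{"fingers":0.85,"slide":[-45,-3,-65],"angular":[0,0,0]},{"fingers":0.85,"slide":[-85,-6,-65],"angular":[0,0,0]}]}}

```text
clock: 5.72
tcp_pos: [0.4579, 0.0813, 0.0847]
orientation: [0.002, 0.706, 0.708, 0.002]
wrist_force: [0.9, -0.1, -0.1]
finger_gap: 0.0125
grip_force: 0.0
```

```bash
python3 -c "
from h import *
rel([.447,-.150,.06]);p=read_camera('side');print(greens(p,.010,2));q=read_camera('top');print(greens(q,.012,2))
a=p['color'][200:300,240:400,::-1];cv2.imwrite('pics/s4.png',cv2.resize(a,None,fx=4,fy=4,interpolation=cv2.INTER_CUBIC))"
```

```text
5.7167 [0.4579 0.0813 0.0847] F [ 0.9 -0.1 -0.1] gap 0.0125 slide [-231.3  -11.7   24.6] ang [ 0.3 -0.   0.1]
[([0.4708, 0.2478], 4), ([0.4475, -0.1147], 23), ([0.4428, -0.1882], 25)]
[([0.4653, 0.2439], 24), ([0.4488, -0.1141], 13), ([0.4423, -0.1883], 15)]
```

View pics/s4.png

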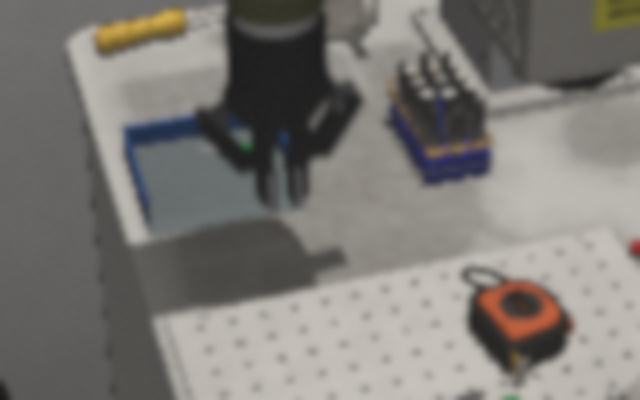

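{"method": "jog_arm", "body": {"moves": [{"fingers":0.85,"slide":[-35,-2,0],"angular":[0,0,0]},{"fingers":0.85,"slide":[-70,-4,0],"angular":[0,0,0]},{"fingers":0.85,"slide":[-105,-6,0],"angular":[0,0,0]},{"fingers":0.85,"slide":[-140,-8,0],"angular":[0,0,0]},{"fingers":0.85,"slide":[-175,-9,0],"angular":[0,0,0]},{"fingers":0.85,"slide":[-205,-10,5],"angular":[0,0,0]},{"fingers":0.85,"slide":[-231,-11,15],"angular":[0,0,0]},{"fingers":0.85,"slide":[-231,-11,40],"angular":[0,0,0]},{"fingers":0.85,"slide":[-231,-11,60],"angular":[0,0,0]},{"fingers":0.85,"slide":[-231,-11,68],"angular":[0,0,0]}]}}

```text
clock: 6.65
tcp_pos: [0.4447, -0.1495, 0.0147]
orientation: [-0.001, 0.708, 0.707, -0.0]
wrist_force: [-28.6, 12.1, 112.6]
finger_gap: 0.0131
grip_force: 55.9
```

```bash
python3 -c "
from h import *
rel([.447,-.150,.016]);p=read_camera('side');print(greens(p,.011,2));q=read_camera('top');print(greens(q,.008,2));save(q,'top2.png')
a=q['color'][190:270,240:400,::-1];cv2.imwrite('pics/t2.png',cv2.resize(a,None,fx=4,fy=4,interpolation=cv2.INTER_CUBIC))"
```

```text
6.65 [ 0.4447 -0.1495  0.0147] F [-28.6  12.1 112.6] gap 0.0131 slide [-0.5  2.3 -1.3] ang [-0.1 -0.  -0.1]
[([0.4638, 0.2429], 19), ([0.4537, -0.1191], 3), ([0.442, -0.1891], 28)]
[([0.4654, 0.2442], 24)]
```

View pics/t2.png

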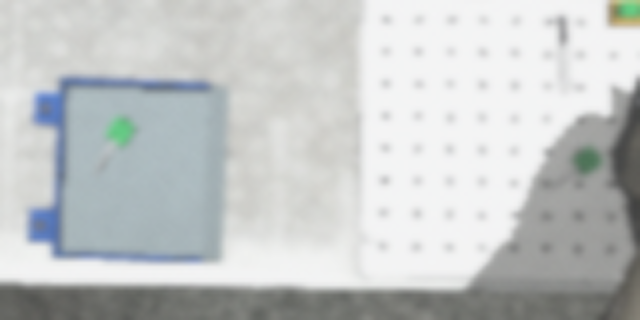

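The top picture shows cutter A well inside the pan at (120,130), with its shank at (103,165). The fingers are pressing on the plate, so I raise them now. The reference height is TCP 14.7 mm on the plate.

{"method": "jog_arm", "body": {"moves": [{"fingers":0.85,"slide":[0,0,-4],"angular":[0,0,0]},{"fingers":0.85,"slide":[0,1,-4],"angular":[0,0,0]},{"fingers":0.85,"slide":[0,2,-4],"angular":[0,0,0]}]}}

```text
clock: 7.0
tcp_pos: [0.4476, -0.1491, 0.0185]
orientation: [0.0, 0.707, 0.707, 0.0]
wrist_force: [-0.2, -0.8, 0.6]
finger_gap: 0.0128
grip_force: 0.0
```

{"method": "jog_arm", "body": {"moves": [{"fingers":0.85,"slide":[8,0,0],"angular":[0,0,0]},{"fingers":0.85,"slide":[19,0,0],"angular":[0,0,0]},{"fingers":0.85,"slide":[30,0,0],"angular":[0,0,0]},{"fingers":0.85,"slide":[42,-1,0],"angular":[0,0,0]},{"fingers":0.85,"slide":[54,-2,0],"angular":[0,0,0]},{"fingers":0.85,"slide":[66,-3,0],"angular":[0,0,0]},{"fingers":0.85,"slide":[78,-4,0],"angular":[0,0,0]},{"fingers":0.85,"slide":[90,-5,0],"angular":[0,0,0]},{"fingers":0.85,"slide":[102,-6,0],"angular":[0,0,0]},{"fingers":0.85,"slide":[114,-7,0],"angular":[0,0,0]}]}}

```text
clock: 7.83
tcp_pos: [0.4396, -0.0342, 0.0183]
orientation: [-0.0, 0.707, 0.707, 0.0]
wrist_force: [-0.1, 0.3, -0.0]
finger_gap: 0.0131
grip_force: 0.1
```

```bash
python3 -c "
from h import *
rel([.432,.07,.018]);p=read_camera('side');print(greens(p,.011,2));q=read_camera('top');print(greens(q,.008,2))"
```

```text
7.8333 [ 0.4396 -0.0342  0.0183] F [-0.1  0.3 -0. ] gap 0.0131 slide [104.2  -7.6   0.3] ang [-0. -0.  0.]
[([0.4595, 0.2435], 9), ([0.4462, -0.0208], 2), ([0.4425, -0.1891], 25)]
[([0.4654, 0.2442], 24), ([0.4424, -0.189], 15)]
```

{"method": "jog_arm", "body": {"moves": [{"fingers":0.85,"slide":[11,-1,0],"angular":[0,0,0]},{"fingers":0.85,"slide":[22,-2,0],"angular":[0,0,0]},{"fingers":0.85,"slide":[34,-3,0],"angular":[0,0,0]},{"fingers":0.85,"slide":[46,-4,0],"angular":[0,0,0]},{"fingers":0.85,"slide":[58,-5,0],"angular":[0,0,0]},{"fingers":0.85,"slide":[70,-6,0],"angular":[0,0,0]},{"fingers":0.85,"slide":[82,-7,0],"angular":[0,0,0]},{"fingers":0.85,"slide":[94,-8,0],"angular":[0,0,0]},{"fingers":0.85,"slide":[106,-9,0],"angular":[0,0,0]},{"fingers":0.85,"slide":[116,-10,3],"angular":[0,0,0]}]}}

```text
clock: 8.77
tcp_pos: [0.4301, 0.0815, 0.0156]
orientation: [0.0, 0.707, 0.707, 0.0]
wrist_force: [-0.0, 0.0, 0.7]
finger_gap: 0.0132
grip_force: 0.2
```

```bash
python3 -c "
from h import *
rel([.42,.20,.018]);p=read_camera('side');print(greens(p,.007,2));q=read_camera('top');print(greens(q,.008,2))"
```

```text
8.7667 [0.4301 0.0815 0.0156] F [-0.   0.   0.7] gap 0.0132 slide [118.5 -10.1  -2.4] ang [ 0.1 -0.  -0. ]
[([0.4348, 0.0941], 3), ([0.4436, -0.1857], 25)]
[([0.4654, 0.2442], 24), ([0.4424, -0.189], 15)]
```

{"method": "jog_arm", "body": {"moves": [{"fingers":0.85,"slide":[11,-1,0],"angular":[0,0,0]},{"fingers":0.85,"slide":[22,-2,0],"angular":[0,0,0]},{"fingers":0.85,"slide":[34,-3,0],"angular":[0,0,0]},{"fingers":0.85,"slide":[46,-4,0],"angular":[0,0,0]},{"fingers":0.85,"slide":[58,-5,0],"angular":[0,0,0]},{"fingers":0.85,"slide":[70,-6,-2],"angular":[0,0,0]},{"fingers":0.85,"slide":[82,-7,-3],"angular":[0,0,0]},{"fingers":0.85,"slide":[94,-8,-3],"angular":[0,0,0]},{"fingers":0.85,"slide":[106,-9,-3],"angular":[0,0,0]},{"fingers":0.85,"slide":[118,-10,-3],"angular":[0,0,0]}]}}

```text
clock: 9.7
tcp_pos: [0.42, 0.1985, 0.0182]
orientation: [0.0, 0.707, 0.707, -0.0]
wrist_force: [0.6, 0.3, -0.1]
finger_gap: 0.0128
grip_force: 0.1
```

{"method": "jog_arm", "body": {"moves": [{"fingers":0.85,"slide":[-15,0,-3],"angular":[0,0,0]},{"fingers":0.85,"slide":[-30,0,-30],"angular":[0,0,0]},{"fingers":0.85,"slide":[-60,2,-55],"angular":[0,0,0]},{"fingers":0.85,"slide":[-95,5,-65],"angular":[0,0,0]},{"fingers":0.85,"slide":[-135,8,-65],"angular":[0,0,0]},{"fingers":0.85,"slide":[-175,11,-65],"angular":[0,0,0]},{"fingers":0.85,"slide":[-215,14,-65],"angular":[0,0,0]},{"fingers":0.85,"slide":[-255,17,-65],"angular":[0,0,0]}]}}

```text
clock: 10.37
tcp_pos: [0.4367, -0.0589, 0.0835]
orientation: [0.0, 0.707, 0.707, 0.0]
wrist_force: [1.6, 0.6, 0.2]
finger_gap: 0.0128
grip_force: 0.0
```

```bash
python3 -c "
from h import *
rel([.442,-.225,.06]);p=read_camera('side');print(greens(p,.011,2));q=read_camera('top');print(greens(q,.012,2))
a=q['color'][190:270,240:400,::-1];cv2.imwrite('pics/t3.png',cv2.resize(a,None,fx=4,fy=4,interpolation=cv2.INTER_CUBIC))"
```

```text
10.3667 [ 0.4367 -0.0589  0.0835] F [1.6 0.6 0.2] gap 0.0128 slide [-166.1    5.4   23.6] ang [ 0.  0. -0.]
[([0.4623, 0.2429], 16), ([0.4188, 0.2171], 20), ([0.4425, -0.1891], 25)]
[([0.4655, 0.2436], 23), ([0.4209, 0.2191], 21)]
```

View pics/t3.png

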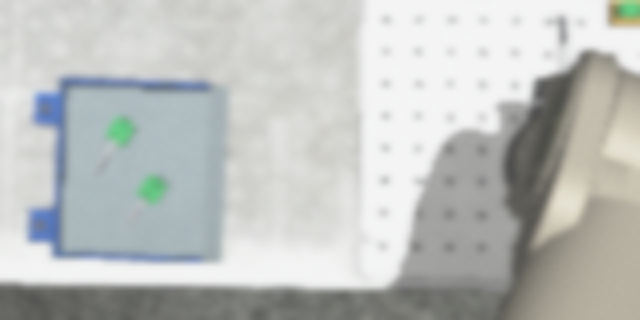

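{"method": "jog_arm", "body": {"moves": [{"fingers":0.85,"slide":[-35,1,0],"angular":[0,0,0]},{"fingers":0.85,"slide":[-70,2,0],"angular":[0,0,0]},{"fingers":0.85,"slide":[-105,3,0],"angular":[0,0,0]},{"fingers":0.85,"slide":[-140,5,0],"angular":[0,0,0]},{"fingers":0.85,"slide":[-165,6,5],"angular":[0,0,0]},{"fingers":0.85,"slide":[-178,6,15],"angular":[0,0,0]},{"fingers":0.85,"slide":[-178,6,35],"angular":[0,0,0]},{"fingers":0.85,"slide":[-178,6,55],"angular":[0,0,0]},{"fingers":0.85,"slide":[-178,6,61],"angular":[0,0,0]},{"fingers":0.85,"slide":[-178,6,62],"angular":[0,0,0]}]}}

```text
clock: 11.3
tcp_pos: [0.4411, -0.2326, 0.0192]
orientation: [-0.003, 0.707, 0.707, -0.0]
wrist_force: [0.1, 1.3, -0.4]
finger_gap: 0.0127
grip_force: 0.0
```

```bash
python3 -c "
from h import *
rel([.443,-.18,.0185]);p=read_camera('side');print(greens(p,.011,2))"
```

```text
11.3 [ 0.4411 -0.2326  0.0192] F [ 0.1  1.3 -0.4] gap 0.0127 slide [52.6  2.   0.8] ang [-0.2 -0.2  0. ]
[([0.4638, 0.2429], 19), ([0.4188, 0.2171], 20)]
```

{"method": "jog_arm", "body": {"moves": [{"fingers":0.85,"slide":[6,1,0],"angular":[0,0,0]},{"fingers":0.85,"slide":[12,2,0],"angular":[0,0,0]},{"fingers":0.85,"slide":[18,2,0],"angular":[0,0,0]},{"fingers":0.85,"slide":[24,2,0],"angular":[0,0,0]},{"fingers":0.85,"slide":[30,2,0],"angular":[0,0,0]},{"fingers":0.85,"slide":[36,2,0],"angular":[0,0,0]},{"fingers":0.85,"slide":[42,2,0],"angular":[0,0,0]},{"fingers":0.85,"slide":[50,2,0],"angular":[0,0,0]},{"fingers":0.85,"slide":[58,2,0],"angular":[0,0,0]},{"fingers":0.85,"slide":[66,2,0],"angular":[0,0,0]}]}}

```text
clock: 12.18
tcp_pos: [0.4448, -0.1679, 0.0213]
orientation: [-0.0, 0.707, 0.707, 0.0]
wrist_force: [-1.2, 0.0, -0.2]
finger_gap: 0.0125
grip_force: 0.2
```

```bash
python3 -c "
from h import *
rel([.443,-.18,.0185]);p=read_camera('side');print(greens(p,.011,1))
q=read_camera('top');print(greens(q,.011,1))
a=p['color'][270:350,260:380,::-1];b=q['color'][200:260,350:440,::-1];f=lambda a,k:cv2.resize(a,k,interpolation=cv2.INTER_CUBIC)
cv2.imwrite('pics/s5.png',np.hstack([f(a,(420,280)),f(b,(380,280))]))"
```

```text
12.1833 [ 0.4448 -0.1679  0.0213] F [-1.2  0.  -0.2] gap 0.0125 slide [-12.1  -1.8   2.8] ang [ 0. -0. -0.]
[([0.4638, 0.2429], 19), ([0.4188, 0.2171], 20), ([0.4509, -0.1539], 5)]
[([0.4655, 0.2437], 23), ([0.4207, 0.2186], 21)]
```

View pics/s5.png

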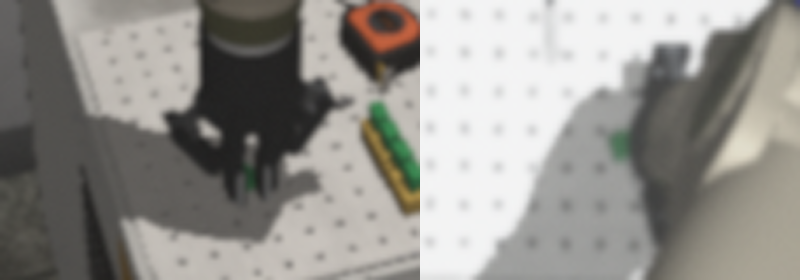

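{"method": "jog_arm", "body": {"moves": [{"fingers":0.85,"slide":[8,0,1],"angular":[0,0,0]},{"fingers":0.85,"slide":[18,0,2],"angular":[0,0,0]},{"fingers":0.85,"slide":[29,0,2],"angular":[0,0,0]},{"fingers":0.85,"slide":[40,0,2],"angular":[0,0,0]},{"fingers":0.85,"slide":[52,0,2],"angular":[0,0,0]},{"fingers":0.85,"slide":[64,0,2],"angular":[0,0,0]},{"fingers":0.85,"slide":[76,0,2],"angular":[0,0,0]},{"fingers":0.85,"slide":[88,1,2],"angular":[0,0,0]},{"fingers":0.85,"slide":[100,1,2],"angular":[0,0,0]},{"fingers":0.85,"slide":[112,1,2],"angular":[0,0,0]}]}}

```text
clock: 13.12
tcp_pos: [0.4459, -0.0554, 0.0194]
orientation: [0.0, 0.707, 0.707, -0.0]
wrist_force: [-0.4, -2.1, 3.8]
finger_gap: 0.0127
grip_force: 2.2
```

```bash
python3 -c "
from h import *
rel([.45,.07,.0185]);p=read_camera('side');print(greens(p,.011,1))
q=read_camera('top');print(greens(q,.011,1))"
```

```text
13.1167 [ 0.4459 -0.0554  0.0194] F [-0.4 -2.1  3.8] gap 0.0127 slide [125.4   4.2   0.9] ang [0. 0. 0.]
[([0.4638, 0.2429], 19), ([0.4185, 0.2175], 21), ([0.4528, -0.0406], 2)]
[([0.4653, 0.2439], 24), ([0.4207, 0.2186], 21)]
```

{"method": "jog_arm", "body": {"moves": [{"fingers":0.85,"slide":[11,0,0],"angular":[0,0,0]},{"fingers":0.85,"slide":[22,1,0],"angular":[0,0,0]},{"fingers":0.85,"slide":[34,1,0],"angular":[0,0,0]},{"fingers":0.85,"slide":[46,2,0],"angular":[0,0,0]},{"fingers":0.85,"slide":[58,2,0],"angular":[0,0,0]},{"fingers":0.85,"slide":[70,3,0],"angular":[0,0,0]},{"fingers":0.85,"slide":[82,3,0],"angular":[0,0,0]},{"fingers":0.85,"slide":[94,4,0],"angular":[0,0,0]},{"fingers":0.85,"slide":[106,4,0],"angular":[0,0,0]},{"fingers":0.85,"slide":[118,5,0],"angular":[0,0,0]}]}}

```text
clock: 14.05
tcp_pos: [0.4502, 0.0626, 0.0189]
orientation: [-0.001, 0.707, 0.707, -0.0]
wrist_force: [0.4, 0.1, -0.7]
finger_gap: 0.0127
grip_force: 0.1
```

```bash
python3 -c "
from h import *
rel([.46,.07,.0185]);p=read_camera('side');print(greens(p,.008,1))
q=read_camera('top');print(greens(q,.008,1))"
```

```text
14.05 [0.4502 0.0626 0.0189] F [ 0.4  0.1 -0.7] gap 0.0127 slide [7.4 9.8 0.4] ang [-0.1 -0.  -0. ]
[([0.4193, 0.2214], 21), ([0.4563, 0.0786], 5)]
[([0.4657, 0.2443], 24), ([0.4209, 0.2194], 23)]
```

{"method": "jog_arm", "body": {"moves": [{"fingers":0.85,"slide":[10,1,0],"angular":[0,0,0]},{"fingers":0.85,"slide":[20,2,2],"angular":[0,0,0]},{"fingers":0.85,"slide":[31,3,4],"angular":[0,0,0]},{"fingers":0.85,"slide":[42,4,4],"angular":[0,0,0]},{"fingers":0.85,"slide":[53,5,4],"angular":[0,0,0]},{"fingers":0.85,"slide":[64,6,4],"angular":[0,0,0]},{"fingers":0.85,"slide":[75,7,3],"angular":[0,0,0]},{"fingers":0.85,"slide":[86,8,1],"angular":[0,0,0]},{"fingers":0.85,"slide":[98,9,0],"angular":[0,0,0]},{"fingers":0.85,"slide":[110,10,0],"angular":[0,0,0]}]}}

```text
clock: 14.98
tcp_pos: [0.461, 0.1724, 0.0194]
orientation: [0.0, 0.707, 0.707, 0.0]
wrist_force: [-0.4, -1.1, 1.7]
finger_gap: 0.0129
grip_force: 1.2
```

```bash
python3 -c "
from h import *
rel([.46,.17,.0185]);p=read_camera('side');print(greens(p,.008,1))
q=read_camera('top');print(greens(q,.008,1))
a=p['color'][200:280,260:380,::-1];b=q['color'][200:260,240:330,::-1];f=lambda a,k:cv2.resize(a,k,interpolation=cv2.INTER_CUBIC)
cv2.imwrite('pics/s6.png',np.hstack([f(a,(420,280)),f(b,(380,280))]))"
```

```text
14.9833 [0.461  0.1724 0.0194] F [-0.4 -1.1  1.7] gap 0.0129 slide [-2.4 -1.   0.9] ang [ 0. -0. -0.]
[([0.4189, 0.218], 19), ([0.4677, 0.1883], 3)]
[]
```

View pics/s6.png

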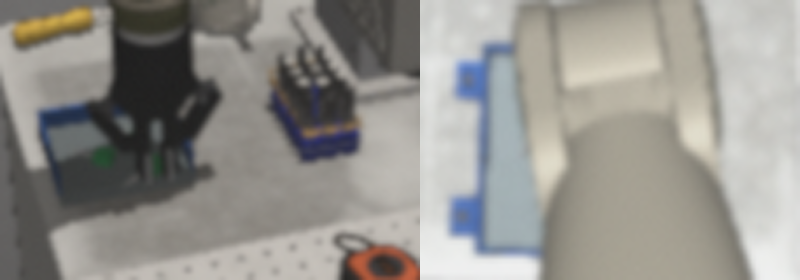

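The picture shows cutter C between the fingers and just inside the pan, with B to its left. I'll push about 8 mm more and then retreat.

{"method": "jog_arm", "body": {"moves": [{"fingers":0.85,"slide":[4,0,0],"angular":[0,0,0]},{"fingers":0.85,"slide":[8,0,0],"angular":[0,0,0]},{"fingers":0.85,"slide":[-8,0,-2],"angular":[0,0,0]},{"fingers":0.85,"slide":[-25,0,-15],"angular":[0,0,0]},{"fingers":0.85,"slide":[-40,0,-45],"angular":[0,0,0]},{"fingers":0.85,"slide":[-75,0,-60],"angular":[0,0,0]},{"fingers":0.85,"slide":[-115,0,-70],"angular":[0,0,0]},{"fingers":0.85,"slide":[-155,0,-80],"angular":[0,0,0]},{"fingers":0.85,"slide":[-190,0,-90],"angular":[0,0,0]},{"fingers":0.85,"slide":[-225,0,-100],"angular":[0,0,0]}]}}

```text
clock: 15.92
tcp_pos: [0.4604, -0.0555, 0.1198]
orientation: [0.0, 0.707, 0.707, 0.0]
wrist_force: [1.0, 0.7, 0.4]
finger_gap: 0.0126
grip_force: 0.0
```

Run:
```python
from h import *
rel([.46,.17,.0185])
for c in('side','top'):
    p=read_camera(c);save(p,c+'9.png');print(c,greens(p,.0115,4))
    for t in('cutter_1','cutter_1_tip','cutter_1_clip'):
        print(t,[(round(d['p'],2),at_z(p,d['point'],.009 if t!='cutter_1' else .0025)[:2].round(3).tolist()) for d in tip_of(t,p)])
# rectified top view of pan: 2mm grid, deviation from floor
p['color']=cv2.GaussianBlur(p['color'],(1,1),0)
ys=np.arange(.150,.295,.003);xs=np.arange(.505,.365,-.003)
u=np.array([[proj(p,np.array([x,y,.009])) for y in ys] for x in xs],np.float32)
im=cv2.remap(cv2.cvtColor(p['color'],cv2.COLOR_RGB2GRAY),u[...,0],u[...,1],cv2.INTER_CUBIC)
h=cv2.cvtColor(cv2.remap(p['color'],u[...,0],u[...,1],cv2.INTER_CUBIC),cv2.COLOR_RGB2HSV)
print('y',ys[0],'->',ys[-1])
for i,x in enumerate(xs): print('%.3f'%x,''.join('G' if (45<a[0]<85 and a[1]>90) else 'B' if (a[0]>105 and a[1]>90) else chr(48+int(g)//26) for a,g in zip(h[i],im[i])))
```

```text
15.9167 [ 0.4604 -0.0555  0.1198] F [1.  0.7 0.4] gap 0.0126 slide [225.5  -0.7 101.4] ang [ 0.  -0.  -0.1]
side [([0.4636, 0.2423], 19), ([0.4184, 0.2168], 21), ([0.4668, 0.2044], 4)]
cutter_1 [(0.59, [0.416, 0.229]), (0.56, [0.453, 0.257])]
cutter_1_tip [(0.54, [0.383, 0.241])]
cutter_1_clip [(0.57, [0.448, 0.223]), (0.42, [0.43, 0.219])]
top [([0.4653, 0.2439], 24), ([0.421, 0.2188], 20), ([0.4639, 0.1983], 21)]
cutter_1 [(0.62, [0.452, 0.251]), (0.6, [0.456, 0.196]), (0.51, [0.401, 0.23])]
cutter_1_tip [(0.43, [0.389, 0.242])]
cutter_1_clip [(0.59, [0.57, -0.176]), (0.51, [0.42, 0.204])]
y 0.15 -> 0.29400000000000015
0.505 8877777777666667666666666666666666665556555555667
0.502 8877777766555555555555555555555555555455555444457
0.499 8887776665555555544444444455555555555555555554457
0.496 8888776666666666665555555566666666666666666665556
0.493 88887766666666666666666666677777777777777777655BB
0.490 88887766677777777777777777777777777777777777665BB
0.487 88887766677777777777777777777777777777777777765BB
0.484 88887666677777777777777777777777777777777777765BB
0.481 88887666677777777
[... 1460 characters left out ...]
77776667777766777777777665BB
0.400 88888766666677777776777776667777666767777776665BB
0.397 88888766666676767777666676666777767667777766665BB
0.394 88888766666666666776666666666677766677777777665BB
0.391 88888766666676666666666666666777766677777777665BB
0.388 88888766666666666766666666666777766667777777665BB
0.385 88888766666776666666666666666777666677776676665BB
0.382 99888766666677666666666666667677777777666676665BB
0.379 9998876666667666666666666666666777777766666666545
0.376 9998876666666666666666666666666666666666666666556
0.373 9999876666666666666666666666666666666655555555556
0.370 9999877666655555555555555555555555556655555555557
0.367 9999887777666666666666666666667766677777777777778
```

```bash
python3 -c "
from h import *
p=read_camera('side')
for t,z in dict(end_mill=.004,tape_measure=.0,clip_strip=0,screwdriver=0,mug=0).items(): print(t,[at_z(p,d['point'],z)[:2].round(3) for d in tip_of(t,p)[:1]])
print(hand_in())"
```

```text
end_mill [array([ 0.533, -0.097])]
tape_measure [array([ 0.6 , -0.03])]
clip_strip [array([ 0.562, -0.181])]
screwdriver []
mug []
the job is handed in; nothing more can be done
None
```

All three cutters were swept into the catch pan, about 20 mm or more behind its front edge by the last camera check, and the job is handed in at about 16 s with the gripper clear. The fingertips briefly pressed the plate with about 117 N at the wrist (limit 120 N). At the end the tape and end mill still read in place to within about 7 mm and the clip strip within about 13 mm. The screwdriver and mug weren't detected in that last check, but the gripper never worked near them.

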